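Open the empty sweet tray for refilling

TASK

Get the counter's sweet trays ready for a refill, with only one tray out at a time: first push the stocked tray that was left open fully home, then hook a fingertip behind the front lip of the empty tray and draw it out along its rails right to its stop. Use the fingertips only: do not pinch the lip, do not pick anything up, keep the third tray shut, leave everything else where it stands, and finish clear of everything.

Things in the scene. Friction and masses are not known exactly. Their poses are not given: they have to be found in the camera images.
- empty_lane: Lane with the empty tray: fixed lane 104 mm wide, 78 high; origin under it on the counter, +x to its closed back; the tray slides out along -x. Clear roof from x -55 to 104 mm; ahead of it the tray is open from above between cheeks 34 mm high. Tray floor at z 14 mm, 84 mm wide inside, side walls to z 40 mm. Tray home: pocket from lip to roof edge 72 mm long (x -127 to -55).
- empty_tray (a joint): Empty tray, slide of that tray in m: 0 = fully home, grows as the tray comes out along -x of its lane, 0.11 = at its stop. It stays where it is left; about 3 N of rail friction, no spring. Starts home or up to 15 mm out.
- empty_lip_top (a point): Empty tray: middle of the top edge of the tray's upright front lip; moves with the tray, axes as the lane (at x -131, z 62 mm there when home). Lip 104 mm wide, 8 thick (4 either side of this point in x), from this point down 54 mm. Behind it (+x) the pocket is clear down to the floor, 48 mm below this point. Fingers pressing on its outer and inner face at once count as a pinch.
- open_lane: Lane whose tray was left open: fixed lane 104 mm wide, 78 high; origin under it on the counter, +x to its closed back; the tray slides out along -x. Clear roof from x -55 to 104 mm; ahead of it the tray is open from above between cheeks 34 mm high. Its tray is full of wrapped sweets up to 50 mm high.
- open_tray (a joint): Stocked tray left open, slide of that tray in m: 0 = fully home, grows as the tray comes out along -x of its lane, 0.11 = at its stop. It stays where it is left; about 3 N of rail friction, no spring. Starts 50 to 100 mm out.
- open_lip_top (a point): Open stocked tray: middle of the top edge of the tray's upright front lip; moves with the tray, axes as the lane (at x -131, z 62 mm there when home). Lip 104 mm wide, 8 thick (4 either side of this point in x), from this point down 54 mm. 
- shut_lane: Third lane, stocked and shut: fixed lane 104 mm wide, 78 high; origin under it on the counter, +x to its closed back; the tray slides out along -x. Clear roof from x -55 to 104 mm; ahead of it the tray is open from above between cheeks 34 mm high. Its tray is full of sweets; it is not to be opened.
- shut_tray (a joint): Third tray, stocked, slide of that tray in m: 0 = fully home, grows as the tray comes out along -x of its lane, 0.11 = at its stop. It stays where it is left; about 3 N of rail friction, no spring. Starts home and stays so.
- mint_tin: Bystander: metal tin, 38 mm across, 45 high, standing between two lanes; origin at the centre of its underside.
- gum_tub: Bystander: small tub, 38 mm across, 65 high, between two lanes; origin at the centre of its underside.
- gum_carton: Bystander: carton of gum 50 x 70 mm, about 37 high, on the roof of the third (shut) lane; origin under its centre.
- card_terminal: Bystander: payment terminal 165 x 78 x 33 mm on the counter; origin under its centre.
- slip_stack: Bystander: stack of slips 200 x 100 x 28 mm; origin under its centre.
- coin_dish: Bystander: steel dish 110 mm across, 20 high; origin under its centre.
- pen_cup: Bystander: black cup 72 mm across, 90 high; origin under its centre.

How it is judged:
By the outcome, as a careful person would: the job done as asked, in the order asked, and still so for the second after the job is handed in, with the robot touching nothing.
It also fails if it takes over 48 s, if anything falls off the work surface, if the arm or the gripper's body presses on something with over 40 N, if the wrist force passes 120 N, or if a joint passes its speed limit or range.

ROBOT

A 6-joint arm with a two-finger parallel gripper is mounted at the origin on the work surface. World frame = base frame: x ahead of the robot, y to its left, z up, the work surface at z = 0. Lengths are in m, angles in rad, forces in N, time in s.
With the tool pointing down it reaches from about 0.35 to 0.85 m from the base axis. Payload 8.1 kg.
Tool frame: the origin (TCP) lies at the very end of the fingers, on their centre line; the grasp point (between the pads) lies robot.grip_point_offset behind it (robot.grip_point_offset is the distance from the TCP to the grasp point, in m); z points along the fingers, y is the line along which they close (so a half turn about z gives the same grasp; the last joint's range is limited). The gripper opens to 93 mm and grips with 3 to 60 N. Pads are 15 mm wide; open, the fingers measure 128 mm over their backs; the gripper's body (75 mm by 188 mm) begins 65 mm behind the grasp point.
Start: joints at [1.096, 0.13, 1.488, -0, 1.523, -0.085], TCP at [0.228, 0.555, 0.219] pointing down, gripper open.
Joint ranges: [-2.96, 2.96], [-0.89, 2.26], [0.02, 2.5], [-1.34, 4.48], [0, 2.73], [-2.66, 2.66]. Speed limits (rad/s): [2.39, 2.39, 2.79, 3.14, 3.14, 3.14].

INTERFACE

Orientations are given as a rotation vector (axis times angle).
In Python, from plant import robot, eyes gives the robot as it stands. The module is installed in compiled form; this text tells all that it offers.
- The arm moves only by the tool apply_moves, never from a script. Its argument "steps" is one flat list of numbers, 7 for each row, row after row: the shift along the tool's x, y, z in units of 30 mm (1.0 is 30 mm), then the turn, a rotation vector about the tool's x, y, z in units of 6 degrees (1.0 is 6 degrees), then the opening in per cent of the stroke, from 0 (shut) to 100 (fully open). In form: [dx, dy, dz, ax, ay, az, fingers, dx, dy, dz, ax, ay, az, fingers, ...]. A call has 1 to 12 rows; each row shifts and turns the commanded pose from where the row before left it, along the tool's axes as they then stand; what a row does not reach is not made up. A row lasts 1/12 s, in which the tool goes at most 41.7 mm and 7.16 degrees, less where a joint would pass 70% of its speed; a pose out of reach is approached as far as the arm can. A call is refused whole if a number of a shift passes 1 or a number of a turn 1, either way. A call with a gripper value outside its range is refused whole. The fingers move at their own pace and stop on an object; "grip_force" is the grip in N (left out, the last holds). Time passes only in rows, so rows that do not move let the fingers close. It gives the time, the measured TCP pose, the force, the opening and the grip force at its end, in the units of the state.
- robot.read_state(): the state, without advancing time (a new reading comes with each control period).
- eyes.read_camera(name): name is "scene" or "top"; returns the picture (480x640x3 uint8, red, green, blue); there is no depth.
- eyes.calibration(name): a dict with "K" (3x3 intrinsics, pixels), "R" (3x3) and "t" (3): a world point X has camera coordinates R X + t. Camera axes: x right, y down, z forward; pixel columns grow to the right and rows downward; lengths in m; the calibration is good to about 2 mm. A picture is of the moment at which its call begins. calibration takes no time and is no camera call.
- robot.close_job(): hands the job in; it is judged then, once.
Trained networks look in the newest picture that a camera, given by its name, has taken for a name from the list of things; names that differ only in an ending like _2 or _b are one class to them, and where a whole thing is asked for, a point or a joint stands for the part that bears it (a point fixed in the world has none). Each returns a list of dicts, best first, with "conf" (0 to 1); they miss things now and then, are a little off and sometimes report something else, mostly with a low value. They report only what shows in the picture. A call takes as long as a camera call.
- eyes.search_frame(camera, thing): "rect" ([left, top, width, height] in pixels, round what is visible of it).
- eyes.place_of(camera, thing): "xy" ([column, row] in pixels: a listed point, or the origin of a listed thing).
The state is a dict: "t": time; "q": joint angles; "dq": joint speeds; "joint_torque": joint torques, N m; "tool_pos": TCP position; "orientation": TCP orientation; "force": force on the tool from outside, world axes, zero at the start; "wrist_torque": the same for the moment, N m; "opening": finger opening in m; "gripper_force": force on a finger pad.
Only numpy, scipy, OpenCV 4.12 (cv2) and the standard library are available. Lean on these libraries where they do the work, as an engineer would, in place of code of your own. Each camera call takes 0.05 s, during which the arm holds its last target. There are 200 camera calls.

## Working session

There is one attempt and no reset: what is moved stays moved. The work goes in short steps, Python scripts to look and compute and a tool call to move; the robot and the scene stay as the last step left them, time stands still between calls to the robot, and variables do not carry over. Pictures are saved under pics/ and viewed, at most 10 in all, crops included, and the job is handed in when it is done.

Besides the shell and the picture viewer there is one more tool, called as name(argument=value, ...) on one line, values as JSON. apply_moves: Moves the arm, as the interface text tells. Its arguments: {"type":"object","properties":{"steps":{"type":"array"},"grip_force":{"type":"number"}},"required":["steps"]}

```bash
mkdir -p pics
cat > h.py <<'E'
import numpy as np,cv2
from plant import robot,eyes
def ray(c,uv,z):
    k=eyes.calibration(c);K,R,t=[np.array(k[a]) for a in("K","R","t")]
    d=R.T@np.linalg.inv(K)@np.array([uv[0],uv[1],1.]);o=-R.T@t
    return o+d*(z-o[2])/d[2]
def proj(c,X):
    k=eyes.calibration(c);K,R,t=[np.array(k[a]) for a in("K","R","t")]
    p=K@(R@np.array(X)+t);return p[:2]/p[2]
def snap(c,n):
    im=eyes.read_camera(c);cv2.imwrite(f"pics/{n}.png",im[:,:,::-1]);return im
E
python3 - <<'E'
from h import *
np.set_printoptions(precision=4,suppress=True)
for c in("top","scene"):
    snap(c,c+"1")
    for n,z in [("empty_lane",0),("empty_lip_top",.062),("open_lane",0),("open_lip_top",.062),("shut_lane",0),("mint_tin",0),("gum_tub",0),("pen_cup",0)]:
        for r in eyes.place_of(c,n)[:3]: print(c,n,round(r["conf"],2),np.round(r["xy"]),ray(c,r["xy"],z)[:2])
s=robot.read_state();print(s["t"],s["tool_pos"],s["orientation"],robot.grip_point_offset)
E
```

```text
top empty_lane 0.61 [252. 191.] [0.7207 0.1995]
top empty_lip_top 0.68 [248. 237.] [0.5815 0.2046]
top empty_lip_top 0.64 [469. 313.] [ 0.3648 -0.3884]
top open_lane 0.64 [406. 171.] [ 0.7711 -0.2426]
top open_lip_top 0.57 [411. 239.] [ 0.5668 -0.2398]
top mint_tin 0.48 [281. 180.] [0.7506 0.1162]
top gum_tub 0.77 [362. 179.] [ 0.7514 -0.1162]
top pen_cup 0.98 [478. 226.] [ 0.6074 -0.441 ]
scene empty_lane 0.59 [361. 344.] [0.7046 0.1962]
scene empty_lip_top 0.65 [400. 281.] [0.5746 0.2119]
scene open_lane 0.64 [162. 280.] [ 0.7654 -0.2358]
scene open_lane 0.47 [271. 317.] [0.7355 0.0182]
scene open_lane 0.35 [310. 339.] [0.7431 0.111 ]
scene open_lip_top 0.71 [224. 208.] [ 0.5541 -0.2342]
scene shut_lane 0.73 [271. 320.] [0.74   0.0222]
scene mint_tin 0.71 [310. 340.] [0.7442 0.1124]
scene gum_tub 0.9 [217. 293.] [ 0.7374 -0.1122]
scene pen_cup 0.67 [146. 212.] [ 0.6012 -0.4509]
0.9 [0.228  0.555  0.2187] [0.6084 3.0821 0.0001] 0.0188
```

View pics/top1.png

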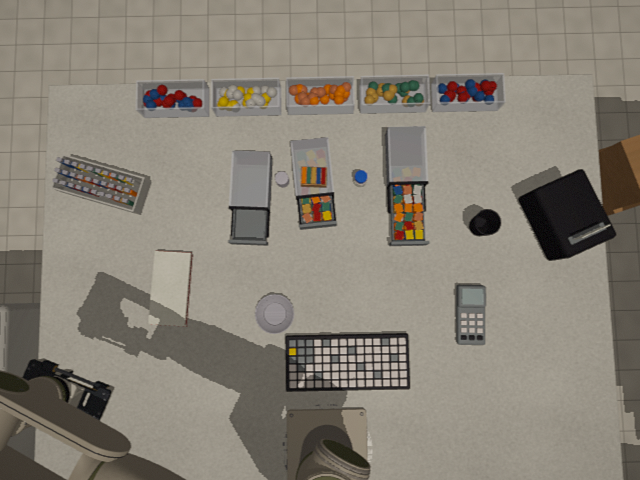

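View pics/scene1.png

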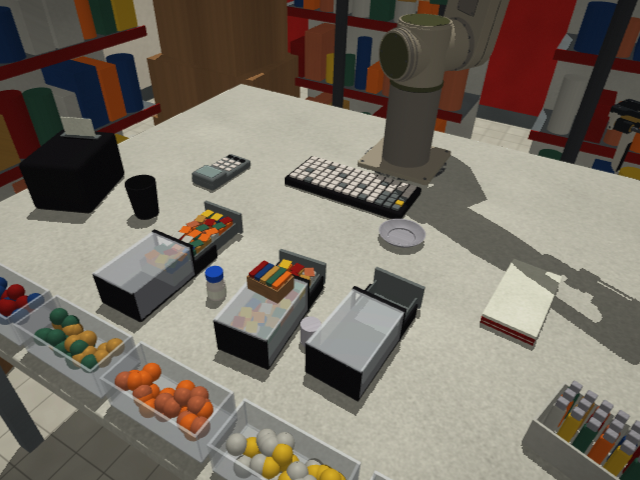

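The top view shows the empty lane at cols 230-270, the shut lane at 290-335 and the open lane at 387-427. Both lips face the robot at about row 240. I'll zoom in to get the yaws.

Run:
```python
from h import *
im=cv2.imread("pics/top1.png")
a=im[115:255,220:280];b=im[115:255,375:435]
c=cv2.resize(np.hstack([a,b]),None,fx=4.2,fy=4.2,interpolation=cv2.INTER_CUBIC);cv2.imwrite("pics/crop1.png",c);print(c.shape)
```

```text
(588, 504, 3)
```

View pics/crop1.png

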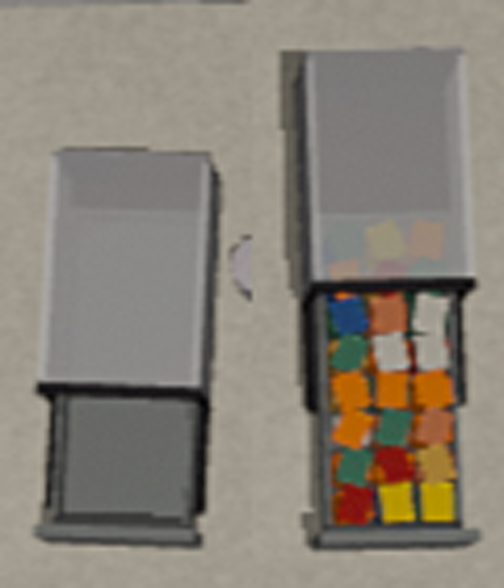

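Run:
```python
from h import *
np.set_printoptions(precision=4,suppress=True)
k=eyes.calibration("top");print(-np.array(k["R"]).T@k["t"])
def P(p,z,o): return ray("top",(p[0]/4.2+o-.4,p[1]/4.2+115-.4),z)[:2]
for n,o,pts,lip in (("empty",220,[(52,153),(212,153),(203,388),(40,386)],[(40,527),(200,537)]),("open",375-60,[(305,52),(463,50),(473,283),(307,285)],[(312,533),(475,532)])):
    c=[P(p,.078,o) for p in pts]; l=[P(p,.062,o) for p in lip]
    print(n,c,l)
    f=(c[2]+c[3])/2;b=(c[0]+c[1])/2;v=b-f;print("len",np.linalg.norm(v),"yaw",np.degrees(np.arctan2(v[1],v[0])),"width",np.linalg.norm(c[0]-c[1]),np.linalg.norm(c[2]-c[3]))
    w=c[3]-c[2];w2=l[0]-l[1];print("yaw w",np.degrees(np.arctan2(-w[0],w[1])),"lip",np.degrees(np.arctan2(-w2[0],w2[1])),"lipmid",(l[0]+l[1])/2,"front mid",f)
```

```text
[ 0.4209 -0.0114  1.49  ]
empty [array([0.8184, 0.2442]), array([0.8162, 0.1397]), array([0.661 , 0.1468]), array([0.6644, 0.252 ])] [array([0.5746, 0.255 ]), array([0.566 , 0.1513])]
len 0.15477162251341245 yaw -2.7516195460477544 width 0.10455640042280712 0.10531563275170264
yaw w -1.8699515047374562 lip -4.732995817718939 lipmid [0.5703 0.2031] front mid [0.6627 0.1994]
open [array([ 0.8774, -0.1835]), array([ 0.8766, -0.2871]), array([ 0.7211, -0.2874]), array([ 0.722 , -0.1798])] [array([ 0.562 , -0.1797]), array([ 0.5606, -0.2852])]
len 0.15546065153300923 yaw -0.6304679005989801 width 0.1035674358292611 0.10754809849072314
yaw w -0.4667878771932279 lip -0.790621632604891 lipmid [ 0.5613 -0.2324] front mid [ 0.7215 -0.2336]
```

apply_moves(steps=[0,0,0,0,0,-0.9,0,0,0,0,0,0,-0.9,0,0,0,0,0,0,-0.9,0,0,0,0,0,0,-0.9,0,-0.3,-0.9,0,0,0,0,0,-0.3,-0.9,0,0,0,0,0,-0.3,-0.9,0,0,0,0,0,-0.3,-0.9,0,0,0,0,0,-0.3,-0.9,0,0,0,0,0,-0.3,-0.9,0,0,0,0,0,-0.3,-0.9,0,0,0,0,0,-0.3,-0.9,0,0,0,0,0], grip_force=10)

```text
t: 1.9
tool_pos: [0.2974, 0.3369, 0.2187]
orientation: [0.02, 3.141, 0.0]
force: [0.2, -1.3, -0.2]
opening: 0.0176
gripper_force: 0.0
```

apply_moves(steps=[-0.3,-0.9,0,0,0,0,0,-0.3,-0.9,0,0,0,0,0,-0.3,-0.9,0,0,0,0,0,-0.3,-0.9,0,0,0,0,0,-0.3,-0.9,0,0,0,0,0,-0.3,-0.9,0,0,0,0,0,-0.3,-0.9,0,0,0,0,0,-0.3,-0.9,0,0,0,0,0,-0.3,-0.9,0,0,0,0,0,-0.3,-0.9,0,0,0,0,0,-0.3,-0.9,0,0,0,0,0,-0.3,-0.9,0,0,0,0,0])

```text
t: 2.9
tool_pos: [0.4013, 0.0113, 0.219]
orientation: [0.02, 3.141, -0.0]
force: [0.5, 0.6, 0.6]
opening: 0.0003
gripper_force: 0.0
```

apply_moves(steps=[-0.3,-0.9,0,0,0,0,0,-0.3,-0.9,0,0,0,0,0,-0.3,-0.9,0,0,0,0,0,-0.3,-0.9,0,0,0,0,0,-0.3,-0.9,0,0,0,0,0,-0.3,-0.9,0,0,0,0,0,-0.3,-0.9,0,0,0,0,0,-0.3,-0.9,0,0,0,0,0,-0.3,-0.9,0,0,0,0,0,0,0,0,0,0,0,0])

```text
t: 3.73
tool_pos: [0.4794, -0.2354, 0.2182]
orientation: [-0.025, -3.141, 0.002]
force: [0.3, -0.6, -0.1]
opening: 0.0004
gripper_force: 0.0
```

apply_moves(steps=[0,0,1,0,0,0,0,0,0,1,0,0,0,0,0,0,1,0,0,0,0,0,0,1,0,0,0,0,0,0,1,0,0,0,0,0,0,1,0,0,0,0,-0.5,0,0.1,0,0,0,0,-0.5,0,0,0,0,0,0,-0.5,0,0,0,0,0,0,-0.3,0,0,0,0,0,0,0,0,0,0,0,0,0])

```text
t: 4.65
tool_pos: [0.5345, -0.2319, 0.0361]
orientation: [0.019, 3.14, -0.001]
force: [0.4, -0.3, -0.1]
opening: 0.0004
gripper_force: 0.0
```

Run:
```python
from h import *
snap("scene","scene2");im=snap("top","top2")
cv2.imwrite("pics/c2.png",np.hstack([cv2.resize(cv2.imread("pics/scene2.png")[160:330,80:260],None,fx=3,fy=3),cv2.resize(cv2.imread("pics/top2.png")[120:290,380:460],None,fx=3,fy=3)]))
```

```text
(no output)
```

View pics/c2.png

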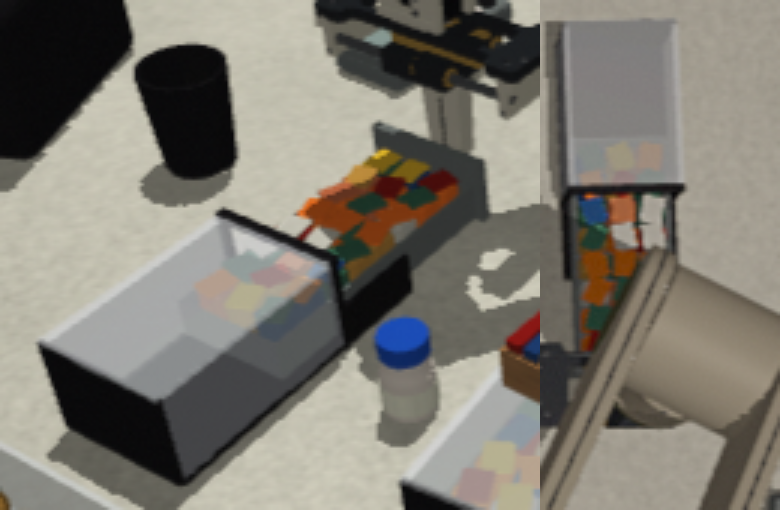

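The fingertips stand just in front of the middle of the lip and clear of the sweets. Now I'll push.

apply_moves(steps=[-0.3,0,0,0,0,0,0,-0.3,0,0,0,0,0,0,-0.3,0,0,0,0,0,0,-0.3,0,0,0,0,0,0,-0.3,0,0,0,0,0,0,-0.3,0,0,0,0,0,0,-0.3,0,0,0,0,0,0,-0.3,0,0,0,0,0,0])

```text
t: 5.42
tool_pos: [0.6052, -0.2323, 0.0353]
orientation: [-0.02, -3.14, -0.002]
force: [-3.4, 2.1, 1.7]
opening: 0.0005
gripper_force: 2.0
```

apply_moves(steps=[-0.2,0,0,0,0,0,0,-0.1,0,0,0,0,0,0,-0.1,0,0,0,0,0,0])

```text
t: 5.67
tool_pos: [0.6171, -0.2327, 0.0353]
orientation: [-0.02, -3.141, -0.001]
force: [-3.9, 3.8, 0.4]
opening: 0.0001
gripper_force: 1.7
```

apply_moves(steps=[-0.1,0,0,0,0,0,0,-0.1,0,0,0,0,0,0,-0.1,0,0,0,0,0,0])

```text
t: 5.92
tool_pos: [0.6257, -0.2331, 0.0353]
orientation: [-0.02, -3.141, -0.0]
force: [-3.1, 1.4, -1.4]
opening: 0.0004
gripper_force: 1.7
```

apply_moves(steps=[-0.1,0,0,0,0,0,0,-0.1,0,0,0,0,0,0])

```text
t: 6.08
tool_pos: [0.6286, -0.2331, 0.0352]
orientation: [-0.02, -3.134, -0.002]
force: [-33.4, 4.2, 18.2]
opening: 0.0003
gripper_force: 16.9
```

apply_moves(steps=[-0.1,0,0,0,0,0,0,0,0,0,0,0,0,0])

```text
t: 6.25
tool_pos: [0.6285, -0.2332, 0.0352]
orientation: [-0.02, -3.127, -0.003]
force: [-38.5, 5.6, 23.3]
opening: 0.0003
gripper_force: 18.8
```

apply_moves(steps=[0.3,0,0,0,0,0,0,0.5,0,0,0,0,0,0,1,0,0,0,0,0,0,1,0,0,0,0,0,0,0,0,-1,0,0,0,0,0,0,-1,0,0,0,0,0,0,-1,0,0,0,0,0,0,-1,0,0,0,0,0,0,-1,0,0,0,0,0,0,0,0,0,0,0])

```text
t: 7.08
tool_pos: [0.5553, -0.2347, 0.195]
orientation: [0.021, 3.129, -0.011]
force: [-0.0, -0.5, 0.9]
opening: 0.0005
gripper_force: 0.0
```

apply_moves(steps=[0,0.9,0,0,0,0,0,0,0.9,0,0,0,0,0,0,0.9,0,0,0,0,0,0,0.9,0,0,0,0,0,0,0.9,0,0,0,0,0,0,0.9,0,0,0,0,0,0,0,0,0,0,0,0])

```text
t: 7.67
tool_pos: [0.5542, -0.0664, 0.1866]
orientation: [0.016, 3.138, 0.002]
force: [-0.2, -0.1, -0.1]
opening: 0.0007
gripper_force: 0.0
```

Run:
```python
from h import *
np.set_printoptions(precision=4,suppress=True)
a=snap("scene","scene3");b=snap("top","top3")
for c in("top","scene"):
    for n,z in [("empty_lane",0),("empty_lip_top",.062),("open_lane",0),("open_lip_top",.062),]:
        for r in eyes.place_of(c,n)[:2]: print(c,n,round(r["conf"],2),np.round(r["xy"]),ray(c,r["xy"],z)[:2])
cv2.imwrite("pics/c3.png",np.hstack([cv2.resize(a[150:390,80:440],(720,480)),])[:,:,::-1])
```

```text
top empty_lane 0.83 [252. 192.] [0.7187 0.2015]
top empty_lip_top 0.71 [246. 239.] [0.5772 0.2085]
top open_lane 0.98 [406. 167.] [ 0.7828 -0.2448]
top open_lip_top 0.73 [408. 209.] [ 0.6501 -0.2354]
top open_lip_top 0.38 [314. 175.] [0.751  0.0197]
scene empty_lane 0.58 [362. 345.] [0.7063 0.1987]
scene empty_lane 0.57 [161. 282.] [ 0.7706 -0.235 ]
scene empty_lip_top 0.36 [219. 296.] [ 0.7879 -0.0592]
scene open_lane 0.94 [160. 283.] [ 0.7745 -0.2331]
scene open_lip_top 0.84 [199. 227.] [ 0.6426 -0.2329]
```

View pics/c3.png

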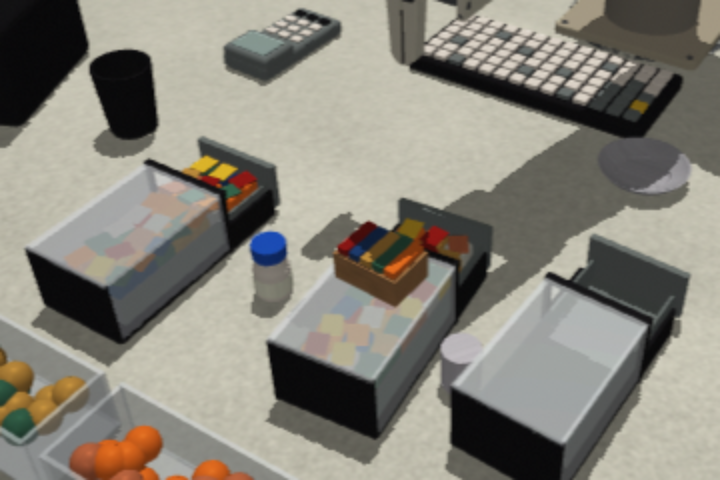

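The stocked tray is home and the neighbours haven't moved. The empty tray is at roughly (640,270) in the crop. Now I'll move above its pocket.

apply_moves(steps=[-0.3,0.9,0,0,0,0,0,-0.3,0.9,0,0,0,0,0,-0.3,0.9,0,0,0,0,0,-0.3,0.9,0,0,0,0,0,-0.3,0.9,0,0,0,0,0,-0.2,0.9,0,0,0,0,0,-0.2,0.9,0,0,0,0,0,-0.2,0.9,0,0,0,0,0,-0.2,0.9,0,0,0,0,0,0,0.9,0,0,0,0,0,0,0,0,0,0,0.35,0,0,0,0,0,0,0,0])

```text
t: 9.17
tool_pos: [0.6253, 0.2002, 0.1852]
orientation: [-0.077, -3.14, 0.0]
force: [0.0, 0.0, -0.1]
opening: 0.0008
gripper_force: 0.0
```

apply_moves(steps=[0,0,1,0,0,0,0,0,0,1,0,0,0,0,0,0,1,0,0,0,0,0,0,0.3,0,0,0,0,0,0,0,0,0,0,0])

```text
t: 9.58
tool_pos: [0.6228, 0.1972, 0.0827]
orientation: [-0.078, -3.134, 0.003]
force: [0.4, -0.7, -0.3]
opening: 0.0006
gripper_force: 0.0
```

Run:
```python
from h import *
a=snap("scene","scene4");b=snap("top","top4")
print(robot.read_state()["tool_pos"])
cv2.imwrite("pics/c4.png",np.hstack([cv2.resize(a[200:400,280:450],(408,480)),cv2.resize(b[140:260,210:300],(360,480))])[:,:,::-1])
```

```text
[0.62603362 0.19832764 0.08775806]
```

View pics/c4.png

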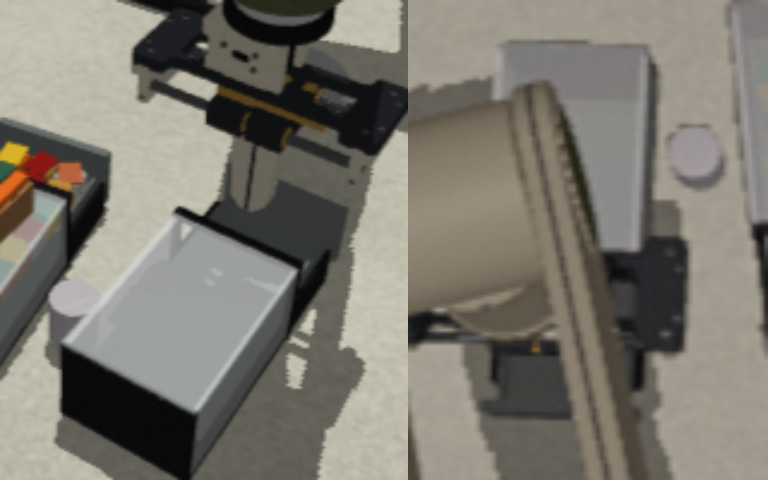

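The tip is over the pocket, between the roof edge and the lip. I'll descend, then draw the tray out along its own axis.

apply_moves(steps=[0.1,0.1,0.5,0,0,0,0,0,0,0.5,0,0,0,0,0,0,0.4,0,0,0,0,0,0,0.4,0,0,0,0,0,0,0,0,0,0,0])

```text
t: 10.1
tool_pos: [0.6207, 0.2014, 0.0294]
orientation: [-0.078, -3.136, 0.002]
force: [-1.2, 0.6, -1.1]
opening: 0.0005
gripper_force: 0.0
```

apply_moves(steps=[0.3,0,0,0,0,0,0,0.3,0,0,0,0,0,0,0.3,0,0,0,0,0,0,0.2,0,0,0,0,0,0,0.2,0,0,0,0,0,0])

```text
t: 10.52
tool_pos: [0.5835, 0.204, 0.033]
orientation: [0.078, 3.14, 0.0]
force: [0.4, 0.5, -0.1]
opening: 0.0006
gripper_force: 0.0
```

apply_moves(steps=[0.3,0,0,0,0,0,0,0.3,0,0,0,0,0,0,0.3,0,0,0,0,0,0,0.3,0,0,0,0,0,0,0.3,0,0,0,0,0,0,0.3,0,0,0,0,0,0,0.3,0,0,0,0,0,0,0.3,0,0,0,0,0,0])

```text
t: 11.18
tool_pos: [0.5113, 0.208, 0.0331]
orientation: [0.077, 3.14, 0.001]
force: [4.8, 2.1, 1.4]
opening: 0.0006
gripper_force: 2.0
```

apply_moves(steps=[0.2,0,0,0,0,0,0,0.1,0,0,0,0,0,0,0.1,0,0,0,0,0,0,0.1,0,0,0,0,0,0])

```text
t: 11.52
tool_pos: [0.4967, 0.2084, 0.0328]
orientation: [0.078, 3.14, 0.0]
force: [3.9, 1.5, 1.3]
opening: 0.0006
gripper_force: 1.7
```

apply_moves(steps=[0.1,0,0,0,0,0,0,0.1,0,0,0,0,0,0,0.1,0,0,0,0,0,0])

```text
t: 11.77
tool_pos: [0.4877, 0.2087, 0.0327]
orientation: [0.078, 3.14, -0.0]
force: [4.0, 1.7, 1.8]
opening: 0.0005
gripper_force: 1.7
```

apply_moves(steps=[0.1,0,0,0,0,0,0,0.1,0,0,0,0,0,0])

```text
t: 11.93
tool_pos: [0.4844, 0.2088, 0.0329]
orientation: [0.078, 3.134, 0.001]
force: [30.5, 2.1, -21.5]
opening: 0.0005
gripper_force: 15.1
```

apply_moves(steps=[0.1,0,0,0,0,0,0,0.1,0,0,0,0,0,0])

```text
t: 12.1
tool_pos: [0.4844, 0.2088, 0.0337]
orientation: [0.078, 3.122, 0.002]
force: [58.7, -0.6, -39.7]
opening: 0.001
gripper_force: 29.0
```

It's at the stop. I'll back off the lip and lift clear.

apply_moves(steps=[-0.3,0,0,0,0,0,0,-0.4,0,0,0,0,0,0,-0.4,0,0,0,0,0,0,0,0,0,0,0,0,0,0,0,-1,0,0,0,0,0,0,-1,0,0,0,0,0,0,-1,0,0,0,0,0,0,-1,0,0,0,0,0,0,-1,0,0,0,0,0,0,-1,0,0,0,0,0,0,0,0,0,0,0])

```text
t: 13.02
tool_pos: [0.5105, 0.2084, 0.2193]
orientation: [0.077, 3.133, 0.004]
force: [1.2, 0.3, 2.0]
opening: 0.0005
gripper_force: 0.0
```

apply_moves(steps=[0,0.9,0,0,0,0,0,0,0.9,0,0,0,0,0,0,0.9,0,0,0,0,0,0,0.9,0,0,0,0,0,0,0.9,0,0,0,0,0,0,0.9,0,0,0,0,0,0,0.9,0,0,0,0,0,0,0,0,0,0,0,0,0,0,0,0,0,0,0])

```text
t: 13.77
tool_pos: [0.5164, 0.397, 0.2107]
orientation: [-0.074, -3.138, 0.003]
force: [0.6, -0.4, 0.2]
opening: 0.0004
gripper_force: 0.0
```

Run:
```python
from h import *
np.set_printoptions(precision=4,suppress=True)
snap("scene","scene5");snap("top","top5")
for c in("top","scene"):
    for n,z in [("empty_lane",0),("empty_lip_top",.062),("open_lane",0),("open_lip_top",.062),("mint_tin",0),("gum_tub",0)]:
        for r in eyes.place_of(c,n)[:1]: print(c,n,round(r["conf"],2),ray(c,r["xy"],z)[:2])
```

```text
top empty_lane 0.86 [0.7172 0.1989]
top empty_lip_top 0.89 [0.4772 0.2123]
top open_lane 0.84 [ 0.7823 -0.2384]
top open_lip_top 0.91 [ 0.6517 -0.235 ]
top mint_tin 0.58 [0.7489 0.1194]
top gum_tub 0.62 [ 0.7438 -0.1157]
scene empty_lane 0.59 [0.7063 0.1964]
scene empty_lip_top 0.81 [0.4779 0.2165]
scene open_lane 0.9 [ 0.7728 -0.2362]
scene open_lip_top 0.82 [ 0.646  -0.2299]
scene mint_tin 0.8 [0.7446 0.114 ]
scene gum_tub 0.94 [ 0.7398 -0.1084]
```

View pics/top5.png

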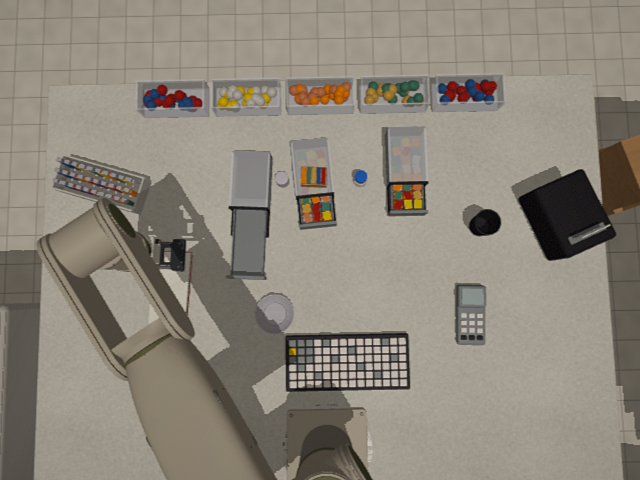

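The empty tray is fully out, with its lip at row 277. The stocked tray is home, with its lip at row 212. The third tray is shut, nothing else has moved and the arm is clear, so I'll hand in.

```bash
python3 -c "
from h import *
print(robot.close_job())"
```

```text
the job is handed in; nothing more can be done
None
```

The job is handed in: I pushed the stocked tray home until it stopped, then drew the empty tray out to its stop. The last top view showed the third tray shut, nothing else moved and the arm clear.

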